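Free the squeeze-tab cover and fetch the spice jar

ROBOT

A 6-joint arm with a two-finger parallel gripper is mounted at the origin on the work surface. World frame = base frame: x ahead of the robot, y to its left, z up, the work surface at z = 0. Lengths are in m, angles in rad, forces in N, time in s.
With the tool pointing down it reaches from about 0.325 to 0.9 m from the base axis. Payload 3.5 kg.
Tool frame: the origin (TCP) lies midway between the tips of the shut fingers; the grasp point (between the pads) lies 19 mm behind it; z points along the fingers, y is the direction in which the jaws open and shut (so a half turn about z gives the same grasp; the last joint's range is limited). The gripper opens to 85 mm and grips with 20 to 120 N. Pads are 22 mm wide; open, the fingers measure 114 mm over their backs; the gripper's body (76 mm by 85 mm) begins 54 mm behind the grasp point. The pads swing forward as they close: fully open they stand 13 mm farther back than shut.
Start: joints at [-1.426, 0.276, -0.026, 1.268, 0, 1.467], TCP at [0.153, -0.606, 0.231] pointing down, gripper open.
Joint ranges: [-3.12, 3.12], [-0.85, 1.88], [-1.08, 1.24], [-1.95, 2.15], [-1.57, 1.53], [-3.14, 3.14]. Speed limits (rad/s): [2.57, 2.57, 3.14, 3.14, 3.14, 3.14].

INTERFACE

Orientations are given as a unit quaternion [w, x, y, z].
In Python, from bench import * gives the robot as it stands.
- The arm moves only by the tool carry_out, never from a script. Its argument "series" is text: rows parted by semicolons, each of 4 numbers parted by spaces: the shift along the tool's x, y, z in mm, then the turn about the tool's z in degrees. In form: dx dy dz spin; .... A call has 1 to 20 rows; each row is the pose to reach, as a shift and turn from the pose commanded when the call began, along the tool's axes at that moment; what a row does not reach only later rows make up. A row lasts 1/10 s, in which the tool goes at most 50 mm and 8.59 degrees, less where a joint would pass 70% of its speed; a pose out of reach is approached as far as the arm can. A call with a gripper value outside its range is refused whole. "claw" is the closure, from 0 (fully open) to 1 (shut), set as the call begins (left out, the last holds). The fingers move at their own pace and stop on an object; "force" is the grip in N (left out, the last holds). Time passes only in rows, so rows that repeat a pose let the fingers close. It gives the time, the measured TCP pose, the force and the opening at its end, in the units of the state.
- sense(): the state, without advancing time (a new reading comes with each control period).
- camera(name): name is "scene" or "top"; returns the picture (384x512x3 uint8, blue, green, red); there is no depth.
- get_calibration(name): a dict with "mtx" (3x3 intrinsics, pixels), "extrinsics" (4x4, takes a point from camera to world coordinates). Camera axes: x right, y up, looking along -z (the intrinsics and any distortion apply to the point x, -y, -z); pixel columns grow to the right and rows downward; lengths in m; the calibration is good to about 2 mm. A picture is of the moment at which its call begins. get_calibration takes no time and is no camera call.
- hand_in(): hands the job in, once; it reports no verdict.
The state is a dict: "t": time; "q": joint angles; "qvel": joint speeds; "joint_efforts": joint torques, N m; "tcp_pos": TCP position; "orientation": TCP orientation; "contact_force": force on the tool from outside, world axes, zero at the start; "torque": the same for the moment, N m; "opening": opening from 0.0 (shut) to 1.0 (fully open).
Only numpy, scipy, OpenCV 4.12 (cv2) and the standard library are available. Lean on these libraries where they do the work, as an engineer would, in place of code of your own. Each camera call takes 0.05 s, during which the arm holds its last target. There are 200 camera calls.

TASK

Squeeze the two tabs on the storage box's cover towards each other so that it comes free, lift the cover off and lay it, tabs up, on the middle of the wooden board. Then take the spice jar out of the box and stand it upright in the middle of the empty place on the turntable. Set both down gently rather than dropping them, and leave the mortar, the salt pig and the milk jug as they stand.

Things in the scene. Friction and masses are not known exactly. Their poses are not given: they have to be found in the camera images.
- box: Grey plastic box, fixed, open-topped once uncovered: 174 mm long (its x), 100 wide (its y), 96 high; walls and floor 5 mm. Origin: centre of its underside; z up. Inside each long wall, at mid length, a catch lip 44 mm long sticks 5 mm inwards, 84 to 90 mm above the work surface.
- cover: White plastic snap cover on the box, loose, about 150 g: plate 180 mm (x) by 106 (y) by 6. Origin: centre of the plate's underside, 96 mm up on the box's rim when shut; axes as the box's. A flange reaches 21 mm down into the box (1.5 mm play); laid down, the cover stands on it (origin 21 mm up). Hooks hold it until both tabs are squeezed; lift it straight up by these, clear after 25 mm.
- tab_left (a joint): Travel (m) of the tab on the cover's +y side: 0 at rest, 0.007 at the stop, pressed inwards (to -y of the cover). Spring 3 N at rest, 8 N at the stop; springs back. Its hook is free from 5 mm on.
- tab_right (a joint): The same for the tab on the cover's -y side (pressed towards +y of the cover).
- tab_left_face (a point): Point on the +y tab's outer face, mid length, 26 mm above the cover's origin. The tab is an upright paddle 34 mm long (x), 5 mm thick, from 6 to 38 mm above the cover's origin; outer face at y = +31 mm at rest (62 mm over both tabs). Between the tabs lies a fixed rib 40 x 14 mm, up to 22 mm above the origin.
- tab_right_face (a point): The same on the -y tab's outer face (y = -31 mm at rest).
- jar: Clear plastic spice jar with a black twist cap (screwed on tight), loose upright cylinder 42 mm in diameter, 68 mm high, about 90 g; the cap is the top 19 mm, also 42 mm across. Origin: centre of its underside; z up. It stands on the box's floor, 5 mm above the work surface, near the middle of the box (up to 20 mm off along x, 8 along y), hidden by the cover.
- board: Fixed light wooden chopping board lying flat, 220 mm (x) by 150 mm (y) by 15 mm thick. Origin: centre of its underside; z up.
- turntable: White plastic turntable, 320 mm in diameter, top face 30 mm above the work surface; locked, it does not turn. A lock knob stands at its centre, up to 51 mm high. Origin: centre of its underside; z up. The mortar, the salt pig and the jug stand about 100 mm from its centre on its +x, +y and -y sides.
- free_place (a point): Middle of the empty place on the turntable's top face (30 mm above the work surface), 100 mm from the centre on the turntable's -x side.
- mortar: Wooden mortar with its pestle leaning in it (one loose body), 90 mm in diameter, 75 mm high, pestle end to 125 mm. Origin: centre of its underside. To be left alone.
- salt_pig: White ceramic salt pig, 90 mm in diameter, 96 mm high, round mouth at its side. Origin: centre of its underside. To be left alone.
- jug: Small stainless steel milk jug, 72 mm in diameter, 80 mm high, with a handle at its +y side reaching 53 mm from its axis. Origin: centre of its underside. To be left alone.
There are look-alikes about, which are no part of the job. What is shaped like the box but turquoise is not meant. There is more than one size of the cover; the job needs the smaller.

How it is judged:
On the way, in this order (a step that is already met when the one before it is completed fails the run):
1. both tabs are squeezed in while the cover is still on the box (value of joint each of tab_left, tab_right above 0.004 m and horizontal distance between cover and box below 0.006 m and z of cover in the frame of box below 0.1 m), for 0.1 s.
2. the cover lies on the board, tabs up, let go (horizontal distance between cover and board below 0.06 m and z of cover in the frame of board between 0.03 and 0.042 m and angle between cover's own z axis and vertical below 0.1 rad and contact force between the fingers and cover below 0.1 N and linear speed of cover below 0.02 m/s), for 0.2 s.
At the end, for the whole second after the job is handed in: The cover lies flat on the board, tabs up (tilt under 0.1 rad), its centre within 60 mm of the board's centre, and the jar stands upright (tilt under 0.1 rad) on the turntable within 45 mm of the middle of the empty place; both are released and at rest (all of step 2 and horizontal distance between jar and free_place below 0.045 m and z of jar in the frame of turntable between 0.025 and 0.035 m and angle between jar's own z axis and vertical below 0.1 rad and contact force between the fingers and jar below 0.1 N and linear speed of jar below 0.02 m/s); the robot touches nothing.
It fails at once if the mortar is shifted by more than 25 mm or tipped (distance of mortar from where it was at the start of the episode above 0.025 m or angle between mortar's own z axis and vertical above 0.3 rad).
It fails at once if the salt pig is shifted by more than 25 mm or tipped (distance of salt_pig from where it was at the start of the episode above 0.025 m or angle between salt_pig's own z axis and vertical above 0.3 rad).
It fails at once if the milk jug is shifted by more than 25 mm or tipped (distance of jug from where it was at the start of the episode above 0.025 m or angle between jug's own z axis and vertical above 0.3 rad).
It fails at once if the cover is dropped onto the board from more than 20 mm (horizontal distance between cover and board below 0.09 m and z of cover in the frame of board above 0.056 m and contact force between the fingers and cover below 0.02 N).
It fails at once if the jar is dropped onto the turntable from more than 20 mm (horizontal distance between jar and turntable below 0.16 m and z of jar in the frame of turntable above 0.05 m and contact force between the fingers and jar below 0.02 N).
It also fails if it takes over 61 s, if anything falls off the work surface, if the arm or the gripper's body presses on something with over 40 N, if the wrist force passes 120 N, or if a joint passes its speed limit or range.

## Working session

There is one attempt and no reset: what is moved stays moved. The work goes in short steps, Python scripts to look and compute and a tool call to move; the robot and the scene stay as the last step left them, time stands still between calls to the robot, and variables do not carry over. Pictures are saved under pics/ and viewed, about 8 in all and at most 12, crops included, and the job is handed in when it is done.

Besides the shell and the picture viewer there is one more tool, called after ">>>" as name(argument=value, ...), one argument or row to a line, values as JSON. carry_out: Moves the arm, as the interface text tells. Its arguments: {"type":"object","properties":{"series":{"type":"string"},"claw":{"type":"number"},"force":{"type":"number"}},"required":["series"]}

```bash
mkdir -p pics
python3 - <<'E'
from bench import *
import cv2
for n in("scene","top"):
    im=camera(n); cv2.imwrite(f"pics/{n}0.png",im)
    c=get_calibration(n); print(n,c)
s=sense();print(s)
E
```

```text
scene {'mtx': array([[370.71669962,   0.        , 257.50710588],
       [  0.        , 370.71669962, 193.08620484],
       [  0.        ,   0.        ,   1.        ]]), 'extrinsics': array([[ 2.13616443e-01, -7.86981205e-01,  5.78816549e-01,
         1.18216839e+00],
       [ 9.76917217e-01,  1.72615472e-01, -1.25843755e-01,
        -1.30292774e-01],
       [-8.76021936e-04,  5.92338148e-01,  8.05688992e-01,
         1.04878349e+00],
       [ 0.00000000e+00,  0.00000000e+00,  0.00000000e+00,
         1.00000000e+00]])}
top {'mtx': array([[492.03743603,   0.        , 251.82539333],
       [  0.        , 492.03743603, 187.47080201],
       [  0.        ,   0.        ,   1.        ]]), 'extrinsics': array([[-1.91830224e-03,  9.96082996e-01, -8.84024077e-02,
         3.51896574e-01],
       [-9.99998054e-01, -1.86999503e-03,  6.29261706e-04,
         1.13209914e-02],
       [ 4.61484822e-04,  8.84034427e-02,  9.96084644e-01,
         1.44039608e+00],
       [ 0.00000000e+00,  0.00000000e+00,  0.00000000e+00,
         1.00000000e+00]])}
{'t': 0.1, 'q': array([-1.42641862e+00,  2.77069013e-01, -2.77503446e-02,  1.26801345e+00,
        2.86918396e-05,  1.46739410e+00]), 'qvel': array([-0.00034276, -0.00061111,  0.00276589, -0.00159991,  0.00059684,
       -0.00012883]), 'joint_efforts': array([ 2.64797472e-04, -4.46708715e+01,  2.96128052e+01,  8.50617100e-03,
       -9.42114389e-05,  2.26431620e-07]), 'tcp_pos': array([ 0.15317674, -0.60520373,  0.23026092]), 'orientation': array([-1.01832204e-03,  9.92334936e-01,  1.23573205e-01, -6.51710981e-06]), 'contact_force': array([ 0.05289075, -0.46584311, -0.463914  ]), 'torque': array([ 0.05066743, -0.00622079, -0.05735471]), 'opening': 1.000282726864982}
```

View pics/top0.png

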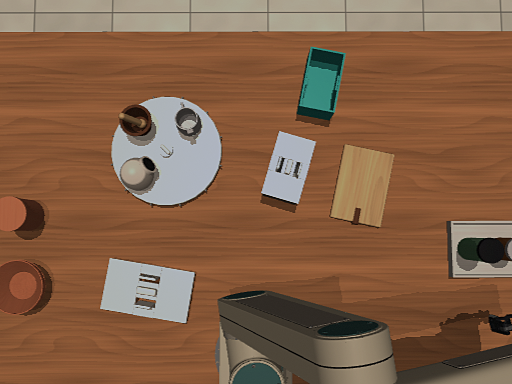

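View pics/scene0.png

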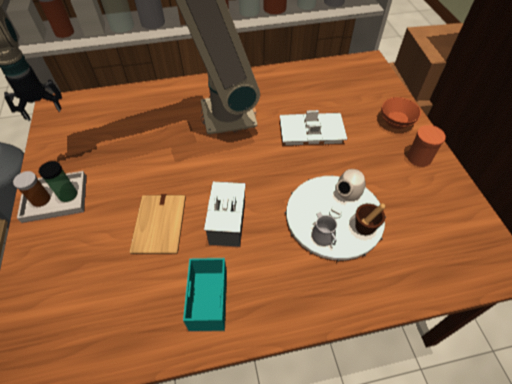

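Top view: the white cover on the grey box is at (289,168) and the turquoise box at (321,83). A larger white cover lies on the table at (147,290), the board is at (362,186), and the turntable at (166,150) has its empty place near (197,180). The cover meant is the smaller one at (289,168), because it sits on the grey box. I'll confirm it in an enlarged crop.

```bash
cat > h.py <<'E'
from bench import *
import cv2, numpy as np
def cast(name,px,z):
    c=get_calibration(name); K,E=c["mtx"],c["extrinsics"]
    p=np.atleast_2d(px).astype(float)
    d=np.c_[(p[:,0]-K[0,2])/K[0,0],-(p[:,1]-K[1,2])/K[1,1],-np.ones(len(p))]@E[:3,:3].T
    o=E[:3,3]; return o+d*((z-o[2])/d[:,2])[:,None]
def proj(name,P):
    c=get_calibration(name); K,E=c["mtx"],c["extrinsics"]
    q=(np.atleast_2d(P)-E[:3,3])@E[:3,:3]
    return np.c_[K[0,2]+K[0,0]*q[:,0]/-q[:,2],K[1,2]-K[1,1]*q[:,1]/-q[:,2]]
def blob(mask,seed):
    n,l,st,ce=cv2.connectedComponentsWithStats(mask.astype(np.uint8))
    ids=np.argwhere(l>0); k=ids[np.argmin(((ids-np.array(seed)[::-1])**2).sum(1))]
    return (l==l[tuple(k)]).astype(np.uint8)
def rect(m,name,z):
    c,_=cv2.findContours(m,cv2.RETR_EXTERNAL,cv2.CHAIN_APPROX_NONE)
    c=max(c,key=cv2.contourArea)[:,0]
    w=cast(name,c,z)[:,:2]*1000
    return cv2.minAreaRect(w.astype(np.float32))
E
python3 - <<'E'
from h import *
top=cv2.imread("pics/top0.png"); sc=cv2.imread("pics/scene0.png")
for n,im,cs,bs,ts,ls in(("top",top,(275,190),(362,180),(205,185),(115,300)),("scene",sc,(220,230),(160,230),(310,230),(295,135))):
    h=cv2.cvtColor(im,cv2.COLOR_BGR2HSV); H,S,V=[h[...,i].astype(int) for i in range(3)]
    W=(S<45)&(V>150)
    for nm,sd,z in(("cover",cs,.102),("turnt",ts,.03),("large",ls,.027)):
        m=blob(W,sd); 
        r=rect(m,n,z); print(n,nm,m.sum(),np.round(r[0],1),np.round(r[1],1),round(r[2],1))
    B=(H>8)&(H<28)&(S>50)&(V>175)
    m=blob(B,bs); r=rect(cv2.morphologyEx(m,cv2.MORPH_OPEN,np.ones((3,3))),n,.015); print(n,"board",m.sum(),np.round(r[0],1),np.round(r[1],1),round(r[2],1))
a=cv2.resize(top[115:245,90:410],None,fx=2.5,fy=2.5,interpolation=cv2.INTER_CUBIC)
b=cv2.resize(sc[160:270,120:400],(800,314),interpolation=cv2.INTER_CUBIC)
b=cv2.resize(b,(700,275))
o=np.zeros((600,800,3),np.uint8); o[:325]=a; o[325:,:700]=b
cv2.imwrite("pics/c0.png",o)
E
```

```text
top cover 2295 [527.6 -89.4] [106.9 178.6] 73.7
top turnt 6355 [585.  256.4] [308.6 315.4] 47.4
top large 4069 [185.9 308. ] [244.3 144.7] 80.4Traceback (most recent call last):
  File "<stdin>", line 10, in <module>
  File "h.py", line 18, in rect
    c=max(c,key=cv2.contourArea)[:,0]
      ~~~^^^^^^^^^^^^^^^^^^^^^^^
ValueError: max() iterable argument is empty
```

Run:
```python
from h import *
top=cv2.imread("pics/top0.png"); sc=cv2.imread("pics/scene0.png")
for n,im,cs,bs,ts in(("top",top,(275,190),(362,180),(205,185)),("scene",sc,(222,215),(160,230),(310,230))):
    h=cv2.cvtColor(im,cv2.COLOR_BGR2HSV); H,S,V=[h[...,i].astype(int) for i in range(3)]
    print(h[bs[1],bs[0]],h[bs[1],bs[0]-70 if n=="top" else bs[0]-60], h[cs[1],cs[0]])
    W=(S<45)&(V>150)
    for nm,sd,z in(("cover",cs,.102),("turnt",ts,.03)):
        m=blob(W,sd); r=rect(m,n,z); print(n,nm,m.sum(),np.round(r[0],1),np.round(r[1],1),round(r[2],1))
    hb=h[bs[1],bs[0]].astype(int)
    B=(abs(H-hb[0])<6)&(abs(S-hb[1])<40)&(abs(V-hb[2])<45)
    m=blob(cv2.morphologyEx(B.astype(np.uint8),cv2.MORPH_OPEN,np.ones((3,3))),bs); r=rect(m,n,.015); print(n,"board",m.sum(),np.round(r[0],1),np.round(r[1],1),round(r[2],1))
    # tabs (dark/grey details on the cover) and turntable edge circle fit
    m=blob(W,ts); c=max(cv2.findContours(m,0,1)[0],key=cv2.contourArea)[:,0]; w=cast(n,c,.03)[:,:2]*1000
    for i in range(4):
        A=np.c_[2*w,np.ones(len(w))]; s=np.linalg.lstsq(A,(w**2).sum(1),rcond=None)[0]; R=np.sqrt(s[2]+s[0]**2+s[1]**2)
        e=abs(np.hypot(*(w-s[:2]).T)-R); w=w[e<max(3,np.median(e)*2)]
    print(n,"circle",np.round(s[:2],1),round(R,1),len(w))
a=cv2.resize(top[115:245,90:410],None,fx=2.5,fy=2.5,interpolation=cv2.INTER_CUBIC)
b=cv2.resize(sc[160:270,120:400],(700,275),interpolation=cv2.INTER_CUBIC)
o=np.zeros((600,800,3),np.uint8); o[:325]=a; o[325:,:700]=b
cv2.imwrite("pics/c0.png",o)
```

```text
[ 16 124 169] [108  23 190] [109  23 191]
top cover 2295 [527.6 -89.4] [106.9 178.6] 73.7
top turnt 6355 [585.  256.4] [308.6 315.4] 47.4
top board 110435 [436.8  -3.3] [1018.6 1528.7] 0.2
top circle [586.8 258.9] 156.6 256
[ 16 141 215] [ 12 176 168] [ 47  10 232]
scene cover 1566 [526.2 -90.1] [105.8 182.3] 73.8
scene turnt 4313 [589.6 254.9] [317.7 309.4] 49.3
scene board 4787 [ 439.8 -505.7] [546.2 222.8] 77.6
scene circle [586.7 257. ] 156.9 164
```

View pics/c0.png

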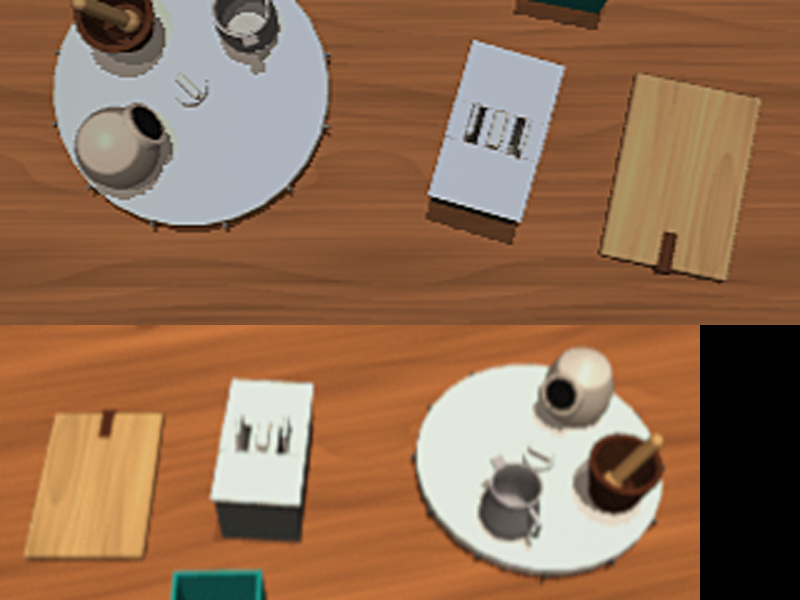

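The crop confirms it. The grey box's cover measures about 107 x 179 mm, so it is the smaller one; the table cover measures 244 x 145. Next I'll work out the board pose, the turntable's direction and the first move.

```bash
cat >> h.py <<'E'
def totool(target,yaw_y=None):
    from scipy.spatial.transform import Rotation as R
    s=sense(); q=s["orientation"]; M=R.from_quat([q[1],q[2],q[3],q[0]]).as_matrix()
    d=M.T@(np.array(target)-s["tcp_pos"])*1000
    a=np.degrees(np.arctan2(M[1,1],M[0,1]))
    print("shift",np.round(d,1),"tcp",np.round(s["tcp_pos"],4),"ydir",round(a,1),"xdir",round(np.degrees(np.arctan2(M[1,0],M[0,0])),1),"tilt z",np.round(M[:,2],3),"q",np.round(s["q"],2),
     "" if yaw_y is None else ("spin",round((a-yaw_y+90)%180-90,1)))
E
python3 - <<'E'
from h import *
b=np.array([(344.4,144.2),(394,154.2),(381.2,227.4),(330,216.6)])
print(cast("top",b,.015)[:,:2].round(3),cast("top",b,.015)[:,:2].mean(0))
b=cast("top",b,.015);d=b[0]-b[3]+b[1]-b[2];print("board long dir",np.degrees(np.arctan2(d[1],d[0])))
s=np.array([(120+x/2.5,y) for x,y in [(26,556),(146,557),(163,414),(55,413)]],float)
s[:,0]=120+np.array([26,146,163,55])/2.5; s[:,1]=160+(np.array([556,557,414,413])-325)/2.5
print(cast("scene",s,.015)[:,:2].mean(0))
pig=cast("top",(138.8,174.2),.08);jug=cast("top",(188.4,123),.105);mor=cast("top",(136,122),.1)
c=np.array([.5868,.258]);print(pig[0,:2]-c,jug[0,:2]-c,mor[0,:2]-c)
for p in(pig,jug,mor): print(np.degrees(np.arctan2(*(p[0,:2]-c)[::-1])))
totool((.527,-.090,.22),73.8)
E
```

```text
[[ 0.605 -0.261]
 [ 0.575 -0.406]
 [ 0.362 -0.363]
 [ 0.393 -0.216]] [ 0.4839741  -0.31139565]
board long dir -11.746343122899043
[ 0.48717084 -0.3083339 ]
[-0.07651297  0.06683265] [ 0.06235772 -0.07302848] [0.06654487 0.07264381]
138.86339385137725
-49.5065739350768
47.508967564029454
shift [ 488.8 -407.8   11.2] tcp [ 0.1532 -0.6052  0.2303] ydir -75.8 xdir 14.2 tilt z [-0.     0.002 -1.   ] q [-1.43  0.28 -0.03  1.27  0.    1.47] ('spin', np.float64(30.4))
```

>>> carry_out(
  series="10 -8 0 -3;30 -25 0 -10;60 -50 0 -18;90 -75 0 -26;120 -100 0 -34;150 -125 0 -42;180 -150 0 -50;210 -175 0 -58;240 -200 2 -66;270 -225 4 -74;300 -250 6 -82;330 -275 8 -90;360 -300 10 -98;390 -325 11 -106;420 -350 11 -114;445 -371 11 -122;465 -388 11 -130;480 -400 11 -138;487 -406 11 -145;489 -408 11 -149.6",
  claw=0,
  force=40,
)

```text
t: 2.1
tcp_pos: [0.5275, -0.0892, 0.2197]
orientation: [-0.0, 0.138, 0.99, 0.0]
contact_force: [-0.5, 0.0, 0.3]
opening: 0.996
```

Run:
```python
from h import *
print(sense()["t"])
a=camera("top");cv2.imwrite("pics/t1.png",a);b=camera("scene");cv2.imwrite("pics/s1.png",b)
totool((.527,-.090,.100),73.8)
u=np.radians(-16.2);ux=np.array([np.cos(u),np.sin(u)]);uy=np.array([-ux[1],ux[0]])
P=[]
c=np.array([.527,-.0898])
for sx in(-17,17):
  for sy in(-31,31): P.append([*(c+ux*sx/1e3+uy*sy/1e3),.134])
for n,im in(("top",cv2.imread("pics/top0.png")),("scene",cv2.imread("pics/scene0.png"))):
  x=proj(n,P);o=x.mean(0).astype(int)-30
  k=cv2.resize(im[o[1]:o[1]+60,o[0]:o[0]+60],None,fx=6,fy=6,interpolation=cv2.INTER_CUBIC)
  for p in (x-o)*6+3: cv2.circle(k,tuple(p.astype(int).tolist()),3,(0,0,255),-1)
  cv2.imwrite(f"pics/k{n}.png",k)
cv2.imwrite("pics/k.png",np.hstack([cv2.imread("pics/ktop.png"),cv2.imread("pics/kscene.png")]))
```

```text
2.1
shift [-1.000e-01 -2.000e-01  1.197e+02] tcp [ 0.5271 -0.0898  0.2197] ydir 73.9 xdir 163.9 tilt z [-0.001  0.    -1.   ] q [-0.29  0.12 -0.24  1.21  0.   -0.01] ('spin', np.float64(0.1))
```

View pics/k.png

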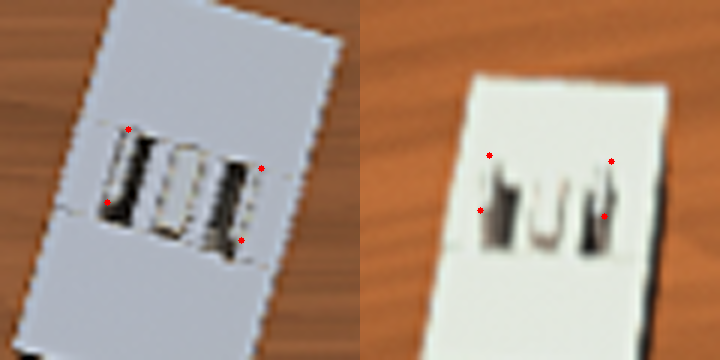

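The projected tab corners (red) sit on the tabs in both views to within about 2 px, so I'm going down.

>>> carry_out(
  series="0 0 10 0;0 0 30 0;0 0 50 0;0 0 70 0;0 0 88 0;0 0 102 0;0 0 112 0;0 0 118 0;0 0 119 0;0 0 119 0",
)

```text
t: 3.2
tcp_pos: [0.5277, -0.0906, 0.1017]
orientation: [0.0, 0.141, 0.99, -0.0]
contact_force: [-0.3, 0.1, -0.1]
opening: 0.999
```

>>> carry_out(
  series="0 0 0 0;0 0 0 0;0 0 0 0;0 0 0 0;0 0 0 0;0 0 0 0;0 0 0 0;0 0 0 0;0 0 0 0;0 0 0 0",
  claw=1,
  force=40,
)

```text
t: 4.2
tcp_pos: [0.5284, -0.0913, 0.1038]
orientation: [0.001, 0.141, 0.99, -0.001]
contact_force: [-3.0, -0.4, 10.2]
opening: 0.54
```

Opening 0.54 is about 46–48 mm, so both tabs are at their stops. I'll lift straight up.

>>> carry_out(
  series="0 0 -3 0;0 0 -8 0;0 0 -16 0;0 0 -26 0;0 0 -38 0;0 0 -50 0;0 0 -64 0;0 0 -78 0;0 0 -90 0;0 0 -96 0;0 0 -100 0;0 0 -100 0",
)

```text
t: 5.4
tcp_pos: [0.5275, -0.0905, 0.2017]
orientation: [0.0, 0.141, 0.99, -0.0]
contact_force: [0.6, 0.8, -1.5]
opening: 0.538
```

Run:
```python
from h import *
a=camera("top");cv2.imwrite("pics/t2.png",a);b=camera("scene");cv2.imwrite("pics/s2.png",b)
cv2.imwrite("pics/v2.png",np.hstack([cv2.resize(a[90:250,190:420],(460,320)),cv2.resize(b[120:280,130:280],(300,320))]))
totool((.4855,-.310,.195),78.3)
```

```text
shift [ -21.6 -222.5    5.8] tcp [ 0.5269 -0.0903  0.2008] ydir 73.8 xdir 163.8 tilt z [-0.001  0.    -1.   ] q [-0.29  0.14 -0.27  1.17  0.   -0.01] ('spin', np.float64(-4.5))
```

View pics/v2.png

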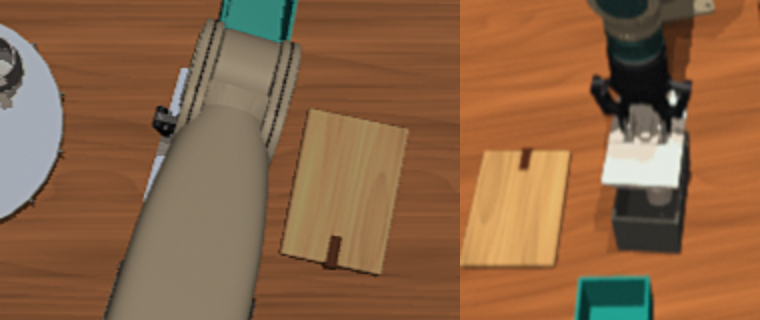

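The cover is off and held level: in the scene half it is at (645,160) over the open box, with the jar visible below it. Next, over to the board.

>>> carry_out(
  series="-1 -8 0 0;-3 -28 0 -1;-6 -55 0 -2;-9 -85 0 -3;-12 -115 0 -4;-15 -145 0 -4.5;-17 -172 0 -4.5;-19 -195 0 -4.5;-21 -212 0 -4.5;-22 -220 0 -4.5;-22 -222 0 -4.5;-22 -222 0 -4.5",
)

```text
t: 6.7
tcp_pos: [0.4864, -0.3093, 0.2011]
orientation: [-0.0, 0.102, 0.995, 0.0]
contact_force: [-0.6, 0.4, -2.1]
opening: 0.54
```

>>> carry_out(
  series="0 0 10 0;0 0 30 0;0 0 55 0;0 0 80 0;0 0 105 0;0 0 125 0;0 0 138 0;0 0 145 0;0 0 148 0;0 0 150 0;0 0 150 0",
)

```text
t: 7.8
tcp_pos: [0.4871, -0.3102, 0.052]
orientation: [0.001, 0.102, 0.995, -0.0]
contact_force: [-0.3, 1.1, -1.9]
opening: 0.534
```

Run:
```python
from h import *
print(sense()["contact_force"])
totool((.4855,-.310,.0437),78.3)
b=camera("scene");cv2.imwrite("pics/s3.png",b);a=camera("top")
cv2.imwrite("pics/v3.png",np.hstack([cv2.resize(b[150:270,80:260],(540,360)),cv2.resize(a[120:240,300:420],(250,360))[:,:250]]))
```

```text
[-0.28862921  1.10978721 -1.91831642]
shift [ 1.6 -0.2  8.3] tcp [ 0.4871 -0.3102  0.052 ] ydir 78.3 xdir 168.3 tilt z [ 0.001 -0.001 -1.   ] q [-0.68  0.35 -0.34  0.88  0.   -0.47] ('spin', np.float64(0.0))
```

View pics/v3.png

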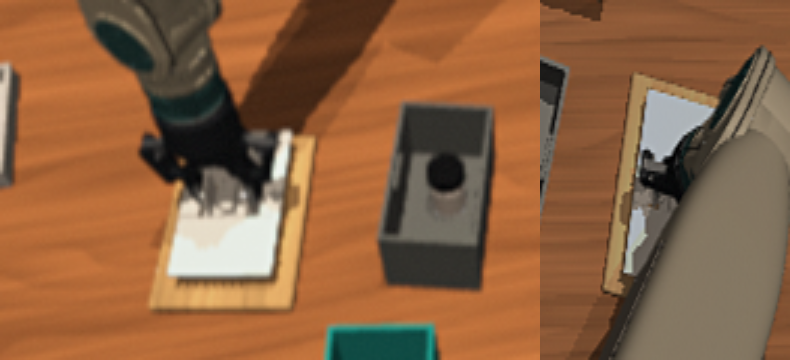

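The cover sits level and centred, about 8 mm above the board. The jar stands in the box, its cap at (445,172) in the crop. I'll lower until there is contact.

>>> carry_out(
  series="0 0 2 0;0 0 4 0;0 0 6 0;0 0 7 0;0 0 8 0;0 0 8.5 0;0 0 8.5 0",
)

```text
t: 8.6
tcp_pos: [0.4862, -0.3096, 0.0439]
orientation: [-0.0, 0.102, 0.995, 0.0]
contact_force: [-3.1, 1.6, 5.4]
opening: 0.538
```

>>> carry_out(
  series="0 0 0 0;0 0 0 0;0 0 0 0;0 0 0 0;0 0 0 0;0 0 0 0;0 0 0 0;0 0 0 0",
  claw=0,
)

```text
t: 9.4
tcp_pos: [0.4865, -0.3098, 0.0428]
orientation: [0.0, 0.102, 0.995, 0.0]
contact_force: [-0.3, 0.1, -0.3]
opening: 1.002
```

>>> carry_out(
  series="0 0 -8 0;0 0 -25 0;0 0 -50 0;0 0 -80 0;0 0 -110 0;0 0 -130 0;0 0 -145 0;0 0 -150 0;0 0 -150 0",
)

```text
t: 10.3
tcp_pos: [0.4869, -0.3102, 0.194]
orientation: [0.001, 0.102, 0.995, -0.001]
contact_force: [-0.2, 0.8, -0.5]
opening: 0.999
```

>>> carry_out(
  series="-6 0 0 0;-20 0 0 0;-40 0 0 0;-65 0 0 0;-90 0 0 0;-115 0 0 0;-135 0 0 0;-148 0 0 0;-150 0 0 0",
)

```text
t: 11.2
tcp_pos: [0.6352, -0.3402, 0.1908]
orientation: [-0.0, 0.101, 0.995, 0.0]
contact_force: [-0.2, -0.4, -0.8]
opening: 1.001
```

Run:
```python
from h import *
b=camera("scene");cv2.imwrite("pics/s4.png",b);a=camera("top");cv2.imwrite("pics/t4.png",a)
for n,im,sd in(("top",a,(287,165)),("scene",b,(228,207))):
    h=cv2.cvtColor(im,cv2.COLOR_BGR2HSV); V=h[...,2]
    x=h[sd[1]-12:sd[1]+13,sd[0]-12:sd[0]+13]
    print(n,np.percentile(x[...,2],[0,5,20,50,80]))
cv2.imwrite("pics/v4.png",np.hstack([cv2.resize(b[150:270,100:260],(480,360)),cv2.resize(a[120:240,255:360],(315,360))]))
totool((.527,-.09,.2),73.8)
```

```text
top [ 23.  32.  37. 109. 110.]
scene [  5.   18.   41.8  75.  118. ]
shift [155.  223.1  -8.2] tcp [ 0.6336 -0.3399  0.1913] ydir 78.3 xdir 168.3 tilt z [-0.002  0.001 -1.   ] q [-0.58  0.46  0.16  1.26 -0.   -0.38] ('spin', np.float64(4.5))
```

View pics/v4.png

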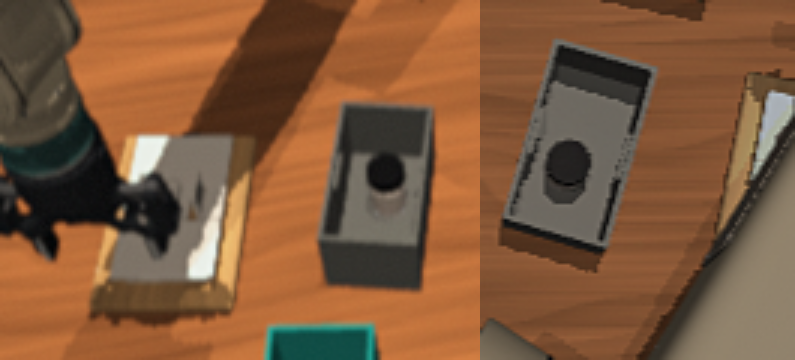

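The cover lies on the board in the scene half. The jar's cap is at about (285,174) in top and (228,206) in scene.

Run:
```python
from h import *
for n,sd,t in(("top",(285,174),45),("scene",(228,206),28)):
    im=cv2.imread(f"pics/{n[0]}4.png").max(2)
    m=blob(im<t,sd); ys,xs=np.nonzero(m); print(n,m.sum(),xs.min(),xs.max(),ys.min(),ys.max())
    for p in(sd,(xs.mean(),ys.mean())): print(np.round(p,1),cast(n,p,.073)[0,:2].round(4),cast(n,p,.0635)[0,:2].round(4))
```

```text
top 180 277 291 167 182
[285 174] [ 0.5109 -0.0824] [ 0.512  -0.0831]
[284.1 174.3] [ 0.5102 -0.0799] [ 0.5113 -0.0806]
scene 105 223 233 202 212
[228 206] [ 0.5109 -0.0806] [ 0.5044 -0.0801]
[228.1 207.1] [ 0.5153 -0.0811] [ 0.5088 -0.0807]
```

>>> carry_out(
  series="6 8 0 4;20 27 0 12;38 51 0 20;58 77 0 28;78 104 0 36;98 131 0 44;116 155 0 52;132 176 0 60;145 194 0 68;156 208 5 76;164 219 12 84;169 225 20 91;171 228 26 94;171.5 229 30 94.5;171.5 229 31 94.5",
  claw=0.2,
)

```text
t: 12.8
tcp_pos: [0.5109, -0.081, 0.1613]
orientation: [-0.0, 0.799, 0.601, -0.0]
contact_force: [-0.6, 0.8, 0.3]
opening: 0.802
```

Run:
```python
from h import *
print(sense()["opening"]);totool((.512,-.081,.034),-16.2)
```

```text
0.8024612764279815
shift [  0.3   1.2 127.3] tcp [ 0.5109 -0.081   0.1613] ydir -16.2 xdir 73.8 tilt z [-0.001  0.    -1.   ] q [-0.28  0.14 -0.35  1.08 -0.    1.57] ('spin', np.float64(0.0))
```

>>> carry_out(
  series="0 0.5 8 0;0 1 25 0;0 1 45 0;0 1 65 0;0 1 82 0;0 1 97 0;0 1 109 0;0 1 118 0;0 1 124 0;0 1 127 0;0 1 127 0",
)

```text
t: 13.9
tcp_pos: [0.5136, -0.0817, 0.035]
orientation: [0.001, 0.8, 0.6, 0.0]
contact_force: [0.6, -0.3, -0.9]
opening: 0.793
```

>>> carry_out(
  series="0 0 0 0;0 0 0 0;0 0 0 0;0 0 0 0;0 0 0 0;0 0 0 0;0 0 0 0;0 0 0 0;0 0 0 0",
  claw=1,
  force=30,
)

```text
t: 14.8
tcp_pos: [0.5128, -0.0814, 0.0352]
orientation: [-0.0, 0.8, 0.6, -0.0]
contact_force: [-0.9, 1.5, 5.4]
opening: 0.484
```

>>> carry_out(
  series="0 0 -3 0;0 0 -12 0;0 0 -30 0;0 0 -50 0;0 0 -70 0;0 0 -90 0;0 0 -108 0;0 0 -120 0;0 0 -126 0;0 0 -127 0;0 0 -127 0",
)

```text
t: 15.9
tcp_pos: [0.5124, -0.0813, 0.1612]
orientation: [-0.0, 0.8, 0.6, -0.0]
contact_force: [0.0, 1.7, -0.1]
opening: 0.485
```

Run:
```python
from h import *
s=sense();print(s["opening"],s["contact_force"]);totool((.517,.187,.16))
```

```text
0.48468096298598073 [ 0.03478515  1.66752251 -0.07233874]
shift [258.9 -70.5   1.3] tcp [ 0.5124 -0.0813  0.1612] ydir -16.2 xdir 73.8 tilt z [-0.001  0.    -1.   ] q [-0.28  0.14 -0.35  1.08  0.    1.57]
```

>>> carry_out(
  series="8 -2 0 2;25 -7 0 5;50 -14 0 8;80 -22 0 12;110 -30 0 15;140 -38 0 18;168 -46 0 21;195 -53 0 24;218 -60 0 26;238 -65 0 28;251 -68 0 29;258 -70 0 29;259 -70.5 0 29;259 -70.5 0 29",
)

```text
t: 17.3
tcp_pos: [0.5169, 0.1866, 0.1612]
orientation: [0.0, 0.925, 0.381, -0.001]
contact_force: [0.1, -0.0, -0.5]
opening: 0.485
```

>>> carry_out(
  series="0 0 6 0;0 0 18 0;0 0 35 0;0 0 52 0;0 0 67 0;0 0 78 0;0 0 86 0;0 0 90 0;0 0 91 0;0 0 91 0",
)

```text
t: 18.3
tcp_pos: [0.5178, 0.187, 0.0711]
orientation: [0.0, 0.925, 0.381, 0.0]
contact_force: [0.7, 0.7, -1.4]
opening: 0.48
```

Run:
```python
from h import *
s=sense();print(s["opening"],s["contact_force"]);totool((.517,.187,.060))
b=camera("scene");a=camera("top")
cv2.imwrite("pics/v5.png",np.hstack([cv2.resize(b[140:270,270:400],(400,400)),cv2.resize(a[85:215,100:230],(400,400))]))
```

```text
0.4800828678707104 [ 0.72380792  0.66423518 -1.36703619]
shift [-0.6 -0.5 11.1] tcp [0.5178 0.187  0.0711] ydir -45.2 xdir 44.8 tilt z [ 0.001  0.    -1.   ] q [ 0.23  0.28 -0.39  0.9  -0.    2.59]
```

View pics/v5.png

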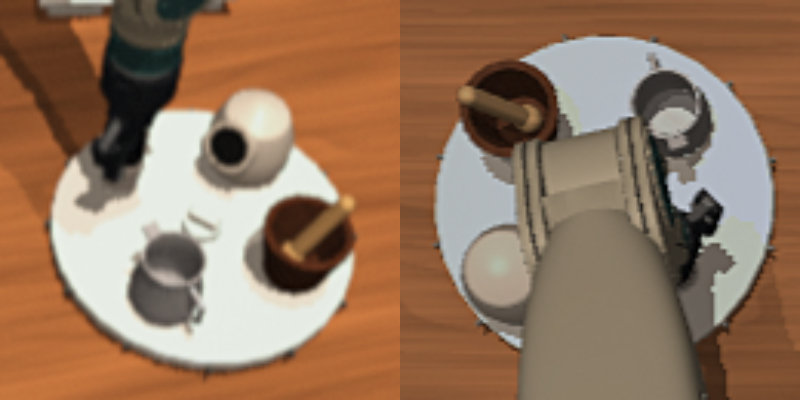

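The gripper is over the empty place and clear of the neighbours: jug at (165,275), pig at (245,140) in the left half. I'll lower it to contact.

>>> carry_out(
  series="0 0 3 0;0 0 6 0;0 0 8 0;0 0 9.5 0;0 0 10.5 0;0 0 11.5 0;0 0 11.5 0",
)

```text
t: 19.1
tcp_pos: [0.5173, 0.187, 0.0602]
orientation: [-0.0, 0.925, 0.381, -0.0]
contact_force: [-2.2, -0.2, 5.9]
opening: 0.487
```

Contact at 6 N. I'll open and withdraw.

>>> carry_out(
  series="0 0 0 0;0 0 0 0;0 0 0 0;0 0 0 0;0 0 0 0;0 0 0 0;0 0 0 0",
  claw=0.15,
)

```text
t: 19.8
tcp_pos: [0.5174, 0.1869, 0.0593]
orientation: [0.0, 0.925, 0.381, 0.0]
contact_force: [-0.2, 0.0, 0.0]
opening: 0.855
```

>>> carry_out(
  series="0 0 -6 0;0 0 -20 0;0 0 -40 0;0 0 -70 0;0 0 -100 0;0 0 -130 0;0 0 -155 0;0 0 -170 0;0 0 -175 0;0 0 -175 0",
)

```text
t: 20.8
tcp_pos: [0.5181, 0.1871, 0.2359]
orientation: [0.0, 0.925, 0.381, 0.001]
contact_force: [0.4, 0.2, -0.6]
opening: 0.847
```

>>> carry_out(
  series="0 8 0 0;0 25 0 0;0 50 0 0;0 80 0 0;0 110 0 0;0 135 0 0;0 155 0 0;0 168 0 0;0 170 0 0;0 170 0 0",
)

```text
t: 21.8
tcp_pos: [0.6369, 0.0663, 0.2339]
orientation: [-0.0, 0.925, 0.381, -0.0]
contact_force: [-0.3, -0.2, -0.1]
opening: 0.849
```

Run:
```python
from h import *
print(sense()["t"],sense()["tcp_pos"])
b=camera("scene");a=camera("top");cv2.imwrite("pics/s6.png",b);cv2.imwrite("pics/t6.png",a)
cv2.imwrite("pics/v6.png",np.hstack([cv2.resize(b[140:275,100:400],(480,240)),cv2.resize(a[80:240,90:410],(480,240))]) if 0 else np.vstack([cv2.resize(b[140:275,110:400],(640,298)),cv2.resize(a[85:235,90:410],(640,300))]))
print(proj("top",[.517,.187,.098]),proj("scene",[.517,.187,.098]))
```

```text
21.8 [0.63692398 0.06625555 0.23388864]
[[187.53157996 170.92336142]] [[310.02195418 188.39866339]]
```

View pics/v6.png

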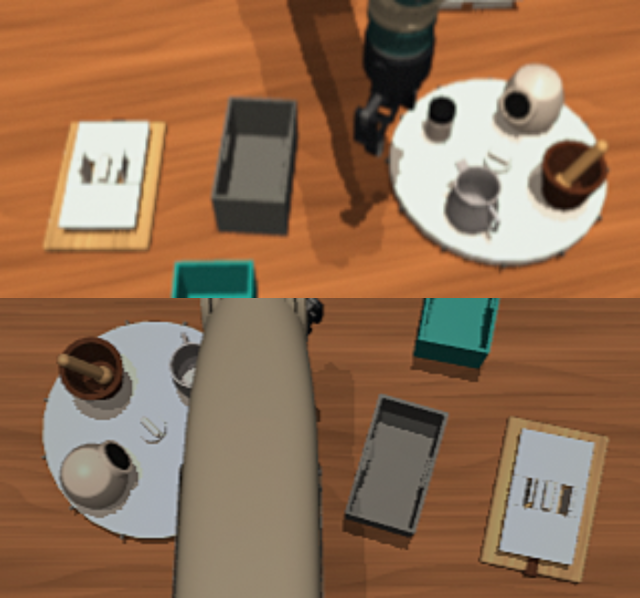

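The jar stands upright on the empty place: its cap is at scene pixel (310,191), and (310,188) was predicted. The cover lies flat in the middle of the board with its tabs up, the other things are undisturbed, and the gripper is clear.

```bash
python3 -c "
from bench import *
print(hand_in())"
```

```text
the job is handed in; nothing more can be done
None
```

The job is handed in at about 22 s of the 61 s allowed. I squeezed both tabs to their stops and lifted the cover straight off. I lowered it to contact on the middle of the board before letting go. I then gripped the jar in the box and set it down on the turntable's empty place at about 6 N contact.

**Last checks:**
- **Jar:** the scene camera shows it upright within about 3 px of where I meant it to stand. The arm hid it from the top camera, so only one view confirms it.
- **Cover:** both cameras show it flat, tabs up and centred on the board by eye.
- **Mortar, salt pig and jug:** they look unmoved; I did not measure their positions.
- **Forces:** the wrist force readings at the end of each move stayed at about 10 N or less. The highest was when the fingertips lightly touched the cover plate during the squeeze.

No check failed. The two cameras' position estimates differed by a few millimetres, well inside the tolerances.

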